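# Turn over the top leaf of the finish sample book

## Task

The finish sample book lies open on the desk with a pad of yellow sticky notes left on its empty left half. First push the pad with a fingertip until it lies flat on the desk, right off the book and clear of where the leaf's tab will land; then push the half-raised white leaf (yellow tab) over the spine until it lies flat on the left half, leaving the grey leaf (blue tab) lying where it is. Use light pushes only: pinch, lift or carry nothing, leave the other things on the desk alone, and draw the hand away at the end.

Things in the scene. Friction and masses are not known exactly. Their poses are not given: they have to be found in the camera images.
- book: sample book, fixed to the desk: flat grey cover board 170 mm along its spine (own x axis, away from the robot), 280 mm across (own y, to the left), 5 mm thick. Origin on the underside at mid spine. Hinge rod along x at y = 0, 9 mm above the desk. Left half y 0 to +140 mm, right half y 0 to -140 mm. It may lie anywhere within about 10 cm, turned up to 17 degrees either way
- top_leaf (a joint): angle of the white leaf (yellow tab, six metal-coloured chips) about the spine, rad: 0 flat on the right half, 1.57 upright, 3.14 flat on the left half. Starts half raised on the right, 0.4 to 0.9. About 70 g; light hinge friction keeps it at any angle where it is left, about 1 N at the tab turns it; it stops hard at 0 and 3.14
- top_leaf_tab (a point): middle of the outer edge of the white leaf's yellow tab, 152 mm from the hinge axis, at book x -45 mm. The leaf is a rigid plate 4 mm thick, 160 mm along the spine, from 10 to 129 mm off the axis; the tab is 40 mm wide. The leaf's right-hand (lower) face lies in the plane of the hinge axis; once turned it is the upper face, 9 mm above the desk
- under_leaf (a joint): angle of the grey leaf (blue tab, six painted chips), rad: 0 lies flat on the right half beneath the white leaf, its top 9 mm above the desk. Same size and hinge as the white leaf, but its tab is at book x +25 to +65 mm. Starts at 0 and must stay there
- notes: block of yellow sticky notes, 77 x 77 x 15 mm, 60 g, lying loose on the left half of the book, turned up to 17 degrees to it (its underside 5 mm above the desk at the start); origin at the centre of its underside
- loupe: black inspection loupe, 35 mm across, 40 mm tall, standing on the desk; bystander; origin at the centre of its underside
- mug: white mug with green dots, 78 mm across, 93 mm tall, at the back; bystander; origin at the centre of its underside
- the_hand_stamp: hand stamp with an orange turned handle, 74 mm tall, at the back right; bystander; origin at its underside
- binder_clip_2: black binder clip, 32 mm, on the left; bystander; origin at its underside
- eraser: small blue and white eraser, 43 x 23 x 12 mm, at the front left; bystander; origin at its underside

How it is judged:
On the way, in this order (a step that is already met when the one before it is completed fails the run):
1. the pad of notes has been pushed off the book and lies on the desk, while the white leaf is still on the right (height (world z) of notes below 0.003 m and angle between notes's own z axis and vertical below 0.04 rad and value of joint top_leaf below 1.4 rad), for 0.2 s.
2. the white leaf has been turned over and lies flat on the left half (value of joint top_leaf above 3.08 rad), for 0.2 s.
At the end, for the whole second after the job is handed in: the white leaf lies flat on the left half (within 0.06 rad), the grey leaf flat on the right (within 0.06 rad), and the pad of notes lies at rest flat on the desk, off the book (value of joint top_leaf above 3.08 rad and value of joint under_leaf below 0.06 rad and height (world z) of notes between -0.005 and 0.003 m and angle between notes's own z axis and vertical below 0.04 rad and linear speed of notes below 0.02 m/s); the robot touches nothing.
It fails at once if the pad of notes is lifted or tipped up (more than 20 mm above where it lay, or tilted over 0.6 rad) (height (world z) of notes above 0.025 m or angle between notes's own z axis and vertical above 0.6 rad).
It fails at once if the pad, or the white leaf while it is being turned (not yet down on the left), is pinched or pushed hard (over 30 N from the fingers) (contact force between the fingers and notes above 30 N or (contact force between the fingers and top_leaf above 30 N and value of joint top_leaf below 2.95 rad)).
It fails at once if the grey leaf is raised (value of joint under_leaf above 0.2 rad).
It fails at once if a bystander is moved by more than 30 mm (distance of any of loupe, mug, the_hand_stamp, binder_clip_2, eraser from where it was at the start of the episode above 0.03 m).
It also fails if it takes over 54 s, if anything falls off the work surface, if the arm or the gripper's body presses on something with over 40 N, if the wrist force passes 120 N, or if a joint passes its speed limit or range.

## Robot

A 6-joint arm with a two-finger parallel gripper is mounted at the origin on a cart in front of the work surface, level with it; the furniture and walls round the work are solid. World frame = base frame: x ahead of the robot, y to its left, z up, the work surface at z = 0. Lengths are in m, angles in rad, forces in N, time in s.
With the tool pointing down it reaches from about 0.15 to 0.775 m from the base axis. Payload 6.1 kg.
Tool frame: the origin (TCP) lies midway between the tips of the shut fingers; the grasp point (between the pads) lies manip.tcp_to_grasp behind it (manip.tcp_to_grasp is the distance from the TCP to the grasp point, in m); z points along the fingers, y is the line along which they close (so a half turn about z gives the same grasp; the last joint's range is limited). The gripper opens to 85 mm and grips with 20 to 120 N. Pads are 22 mm wide; open, the fingers measure 114 mm over their backs; the gripper's body (76 mm by 85 mm) begins 54 mm behind the grasp point. The pads swing forward as they close: fully open they stand 13 mm farther back than shut.
Start: joints at [1.293, 0.126, -0.04, 1.405, 0, 1.571], TCP at [0.144, 0.505, 0.231] pointing down, gripper open.
Joint ranges: [-2.72, 2.72], [-0.95, 1.95], [-1.27, 1.35], [-1.78, 2.02], [-1.46, 1.47], [-3.14, 3.14]. Speed limits (rad/s): [2.39, 2.39, 3.01, 3.14, 3.14, 3.14].

## Interface

Orientations are given as a unit quaternion [x, y, z, w].
In Python, from cell import manip gives the robot as it stands.
- The arm moves only by the shell command python3 -m crank 'ROWS' [FORCE]. ROWS is JSON, one flat list of numbers, 7 for each row, row after row: the finger opening in mm, from 0 to 85.4, then the shift along the tool's x, y, z in mm, then the turn, a rotation vector about the tool's x, y, z in rad. A call has 1 to 10 rows; each row is the pose to reach, as a shift and turn from the pose commanded when the call began, along the tool's axes at that moment; what a row does not reach only later rows make up. A row lasts 1/10 s, in which the tool goes at most 50 mm and 8.59 degrees, less where a joint would pass 70% of its speed; a pose out of reach is approached as far as the arm can. A call with a gripper value outside its range is refused whole. The fingers move at their own pace and stop on an object; FORCE is the grip in N (left out, the last holds). Time passes only in rows, so rows that repeat a pose let the fingers close. It gives the time, the measured TCP pose, the force, the opening and the grip force at its end, in the units of the state.
- manip.state(): the state, without advancing time (a new reading comes with each control period).
- manip.capture(name): name is "scene" or "side" or "wrist"; returns the picture (420x560x3 uint8, blue, green, red); there is no depth.
- manip.calibration(name): a dict with "fx", "fy", "cx", "cy" (pixels), "R" (3x3) and "t" (3): a world point X has camera coordinates R X + t. Camera axes: x right, y down, z forward; pixel columns grow to the right and rows downward; lengths in m; the calibration is good to about 2 mm. A picture is of the moment at which its call begins: read the wrist's pose just before it. calibration takes no time and is no camera call; for the wrist camera it gives the pose at the moment of the call.
- manip.job_done(): hands the job in; it is judged then, once.
The state is a dict: "clock": time; "joint_pos": joint angles; "joint_velocities": joint speeds; "joint_efforts": joint torques, N m; "ee_pos": TCP position; "tool_rot": TCP orientation; "ft_force": force on the tool from outside, world axes, zero at the start; "wrist_torque": the same for the moment, N m; "gripper_width": finger opening in m; "gripper_force": force on a finger pad.
Only numpy, scipy, OpenCV 4.12 (cv2) and the standard library are available. Lean on these libraries where they do the work, as an engineer would, in place of code of your own. Each camera call takes 0.05 s, during which the arm holds its last target. There are 200 camera calls.

## Working session

There is one attempt and no reset: what is moved stays moved. The work goes in short steps, Python scripts to look and compute and a shell command to move; the robot and the scene stay as the last step left them, time stands still between calls to the robot, and variables do not carry over. Pictures are saved under pics/ and viewed, at most 10 in all, crops included, and the job is handed in when it is done.

```bash
mkdir -p pics; ls
python3 - <<'E'
from cell import manip
import cv2,numpy as np
for n in("scene","side"):
    cv2.imwrite(f"pics/{n}0.png",manip.capture(n))
    c=manip.calibration(n);print(n,c['fx'],c['cx'],-np.array(c['R']).T@c['t'])
s=manip.state();print(s['clock'],s['ee_pos'],s['tool_rot'],manip.tcp_to_grasp)
E
```

```text
pics
scene 504.8604444559189 277.7014107004926 [-0.21036643 -0.57201163  0.76335999]
side 410.12328651670754 277.7024835504515 [0.06784596 0.95752828 0.38913758]
0.1 [0.14387553 0.50452794 0.23060961] [ 1.38450052e-01  9.90369166e-01 -6.97391296e-04 -1.09383625e-04] 0.0187
```

View pics/scene0.png

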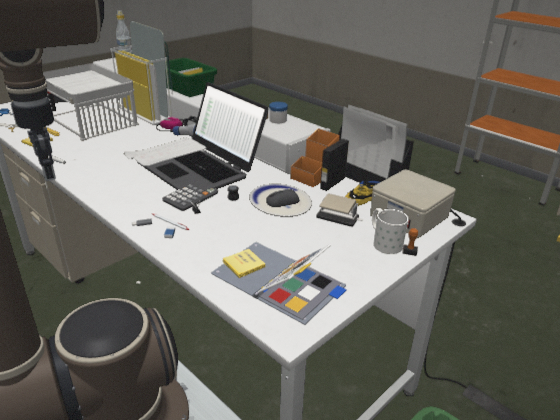

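View pics/side0.png

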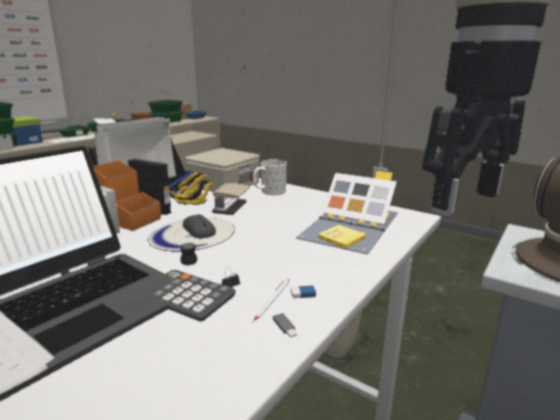

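The scene view shows the book around (280,280), the pad at (243,262), the white leaf half raised from about (290,270), and the blue tab at (338,292). In the side view the pad is at (342,235), the yellow tab at (383,177), and the left cover edge runs from (300,235) to (372,248). I'll enlarge both.

Run:
```python
import cv2,numpy as np
a=cv2.imread("pics/scene0.png")[232:322,205:355];b=cv2.imread("pics/side0.png")[160:255,290:430]
a=cv2.resize(a,None,fx=5,fy=5,interpolation=cv2.INTER_CUBIC);b=cv2.resize(b,None,fx=5,fy=5,interpolation=cv2.INTER_CUBIC)
cv2.imwrite("pics/a.png",a);cv2.imwrite("pics/b.png",b)
```

```text
(no output)
```

View pics/a.png

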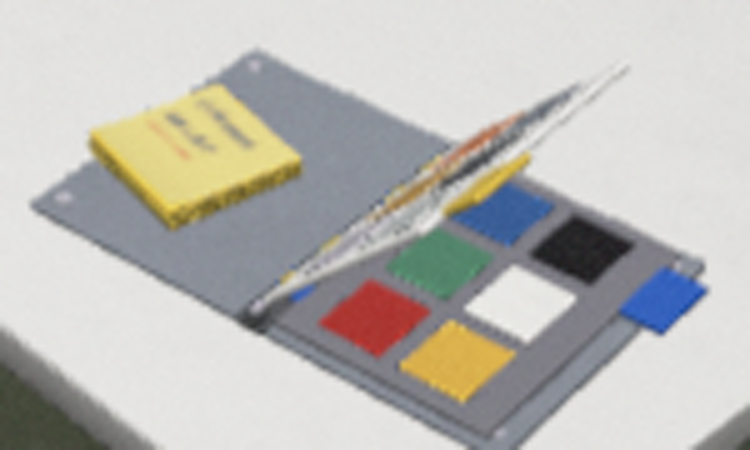

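View pics/b.png

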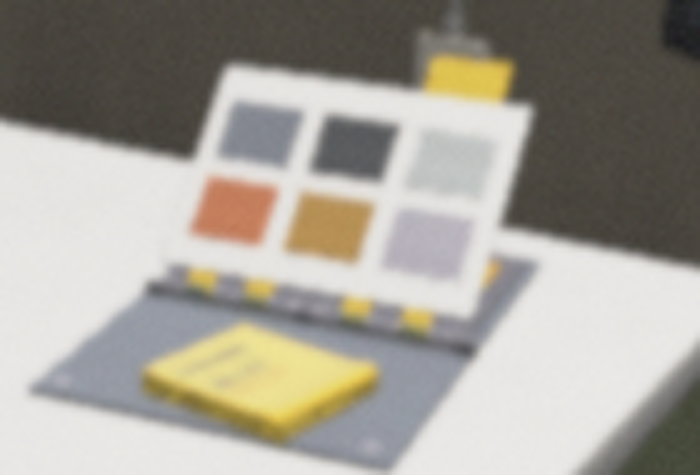

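Crop a shows the cover corners at (32,203), (257,50), (703,262), the spine front at (250,320), and the pad top corners at (90,132), (218,84), (300,158), (170,208). Crop b shows the left cover corners at (390,468), (32,388), and the tab's outer edge at (430,57)-(515,62).

```bash
cat > h.py <<'E'
from cell import manip
import numpy as np
def ray(n,uv):
    c=manip.calibration(n);R=np.array(c['R']);o=-R.T@np.array(c['t'])
    return o,R.T@np.array([(uv[0]-c['cx'])/c['fx'],(uv[1]-c['cy'])/c['fy'],1])
def pl(n,uv,z):
    o,d=ray(n,uv);return o+d*(z-o[2])/d[2]
def cross(n1,u1,n2,u2):
    (o,d),(p,e)=ray(n1,u1),ray(n2,u2)
    s=np.linalg.lstsq(np.c_[d,-e],p-o,rcond=None)[0];a,b=o+d*s[0],p+e*s[1];return (a+b)/2,np.linalg.norm(a-b)
E
python3 - <<'E'
from h import *
np.set_printoptions(precision=4,suppress=True)
A=lambda x,y:(x/5+205-.4,y/5+232-.4);B=lambda x,y:(x/5+290-.4,y/5+160-.4)
cs=[pl("scene",A(*p),.005)[:2] for p in[(32,203),(257,50),(703,262),(250,322)]]
cb=[pl("side",B(*p),.005)[:2] for p in[(390,466),(32,388),(475,352),(150,287)]]
print("scene FL BL BR FS",cs);print("side FL BL FS BS",cb)
print(np.linalg.norm(cs[1]-cs[0]),np.linalg.norm(cs[2]-cs[1]),np.linalg.norm(cb[1]-cb[0]))
print("pad",np.array([pl("scene",A(*p),.020)[:2] for p in[(90,132),(218,84),(300,158),(170,208)]]))
print("padside",np.array([pl("side",B(*p),.020)[:2] for p in[(145,370),(243,325),(380,372),(285,420)]]))
fl=(cs[0]+cb[0])/2;bl=(cs[1]+cb[1])/2;x=bl-fl;br=cs[2]-cs[1]
a1=np.arctan2(x[1],x[0]);a2=np.arctan2(br[1],br[0])+np.pi/2;a=(a1+a2)/2
X=np.array([np.cos(a),np.sin(a)]);Y=np.array([-X[1],X[0]])
cen=np.mean([fl+.085*X-.14*Y,bl-.085*X-.14*Y,cs[2]-.085*X+.14*Y],axis=0)
print("angles",a1,a2,"book",cen,X,Y)
t=[pl("side",B(*p),0) for p in[(472,60)]]
# tab: ray meets plane through book x=-.045
o,d=ray("side",B(472,60));c3=np.r_[cen,.009]
k=((-.045)-(o[:2]-cen)@X)/(d[:2]@X);P=o+k*d;print("tab",P,"book y",(P[:2]-cen)@Y,"ang",np.arctan2(P[2]-.009,-(P[:2]-cen)@Y),np.hypot(P[2]-.009,(P[:2]-cen)@Y))
def bk(p):return np.array([(p-cen)@X,(p-cen)@Y])
for nm,uv in[("binder",(231,281)),("eraser",(303,294)),("loupe",(188,261))]:
    p=pl("side",uv,.0)[:2];print(nm,p,bk(p))
for nm,uv in[("eraser",(169,235)),("binder",(196,210)),("loupe",(233,198))]:
    p=pl("scene",uv,.0)[:2];print(nm,p,bk(p))
for p in[(90,132),(218,84),(300,158),(170,208)]:print("padbook",bk(pl("scene",A(*p),.020)[:2]))
s=manip.state();print(s['joint_pos'])
E
```

```text
scene FL BL BR FS [array([0.362 , 0.2129]), array([0.5285, 0.2342]), array([ 0.5637, -0.0373]), array([0.3799, 0.0772])]
side FL BL FS BS [array([0.3621, 0.2178]), array([0.5263, 0.2406]), array([0.3796, 0.0811]), array([0.5462, 0.0999])]
0.16789829853232377 0.27385703387082116 0.1657220598102145
pad [[0.4062 0.2221]
 [0.4791 0.2095]
 [0.467  0.1365]
 [0.3956 0.1501]]
padside [[0.4785 0.2224]
 [0.4678 0.1497]
 [0.393  0.1621]
 [0.4044 0.2326]]
angles 0.1324977762573985 0.12877789993309308 book [0.4624 0.0885] [0.9915 0.1303] [-0.1303  0.9915]
tab [ 0.4302 -0.0118  0.1195] book y -0.09523649578971577 ang 0.8594260301971229 0.14587307508663552
binder [0.5216 0.4667] [0.108  0.3672]
eraser [0.3905 0.4257] [-0.0273  0.3436]
loupe [0.6444 0.4588] [0.2287 0.3434]
eraser [0.3837 0.4213] [-0.0347  0.3402]
binder [0.5148 0.4767] [0.1026 0.3781]
loupe [0.6392 0.4576] [0.2234 0.3429]
padbook [-0.0383  0.1398]
padbook [0.0324 0.1178]
padbook [0.0109 0.0469]
padbook [-0.0582  0.0697]
[ 1.293   0.1263 -0.0405  1.4054  0.      1.5708]
```

```bash
cat >> h.py <<'E'
from scipy.spatial.transform import Rotation as Ro
cen=np.array([.4624,.0905]);X=np.array([.9915,.1303]);Y=np.array([-.1303,.9915])
def w(bx,by,z): return np.r_[cen+bx*X+by*Y,z]
def plan(pts,ydir):
    s=manip.state();R=Ro.from_quat(s['tool_rot']);y=np.r_[ydir,0]/np.linalg.norm(ydir);z=np.array([0,0,-1.])
    T=Ro.from_matrix(np.c_[np.cross(y,z),y,z]);print("turn",(R.inv()*T).as_rotvec().round(3))
    for p in pts: print(np.round(p,4),(R.inv().apply(np.array(p)-s['ee_pos'])*1000).round(1))
E
python3 - <<'E'
from h import *
plan([(.427,.1165,.231),(.427,.1165,.06),(.427,.1165,.009)],(.171,.985))
E
```

```text
turn [-0.001 -0.    -0.106]
[0.427  0.1165 0.231 ] [-378.7 -295.5    0. ]
[0.427  0.1165 0.06  ] [-378.7 -295.3  171. ]
[0.427  0.1165 0.009 ] [-378.7 -295.2  222. ]
```

```bash
python3 -m crank '[0,-40,-31,0,0,0,-0.02, 0,-80,-62,0,0,0,-0.04, 0,-120,-93,0,0,0,-0.06, 0,-160,-124,0,0,0,-0.08, 0,-200,-155,0,0,0,-0.106, 0,-240,-186,0,0,0,-0.106, 0,-280,-217,0,0,0,-0.106, 0,-320,-248,0,0,0,-0.106, 0,-360,-280,0,0,0,-0.106, 0,-379,-295,0,0,0,-0.106]' && python3 -m crank '[0,0,0,0,0,0,0,0,0,0,0,0,0,0,0,0,0,30,0,0,0,0,0,0,60,0,0,0]'
python3 - <<'E'
from h import *
plan([(.427,.1165,.06),(.427,.1165,.009)],(.171,.985))
E
```

```text
clock: 1.1
ee_pos: [0.4287, 0.1145, 0.231]
tool_rot: [0.087, 0.996, -0.0, -0.0]
ft_force: [0.5, 0.2, -1.0]
gripper_width: 0.0001
gripper_force: 0.0
clock: 1.5
ee_pos: [0.4276, 0.1184, 0.1712]
tool_rot: [0.085, 0.996, 0.001, 0.001]
ft_force: [-0.1, 0.4, -0.3]
gripper_width: 0.0
gripper_force: 0.0
turn [0.001 0.002 0.002]
[0.427  0.1165 0.06  ] [  0.4  -2.1 111.2]
[0.427  0.1165 0.009 ] [  0.5  -2.2 162.2]
```

```bash
python3 -m crank '[0,0,-2,40,0,0,0,0,0,-2,80,0,0,0,0,0,-2,110,0,0,0,0,0,-2,130,0,0,0,0,0,-2,145,0,0,0,0,0,-2,155,0,0,0,0,0,-2,161,0,0,0,0,0,-2,161,0,0,0]'
python3 - <<'E'
from h import *
import cv2
a=manip.capture("scene")[200:330,195:375];b=manip.capture("side")[140:270,280:460]
cv2.imwrite("pics/c.png",np.vstack([cv2.resize(i,None,fx=2.3*1.0,fy=2.3,interpolation=cv2.INTER_CUBIC) for i in(a,b)]))
E
```

```text
clock: 2.3
ee_pos: [0.4267, 0.1157, 0.01]
tool_rot: [0.085, 0.996, -0.0, -0.0]
ft_force: [-0.5, -0.4, 0.3]
gripper_width: -0.0001
gripper_force: 0.0
```

View pics/c.png

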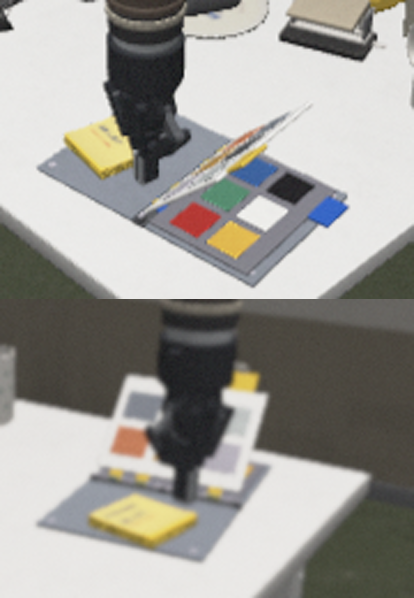

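The top half shows the fingertip at (147,178) behind the pad's right side; the bottom half shows it at (185,490), where a tip on the pad's centre line should appear. I'll push along tool y.

```bash
python3 -m crank '[0,0,6,0,0,0,0,0,0,12,0,0,0,0,0,0,18,0,0,0,0,0,0,24,0,0,0,0,0,0,30,0,0,0,0,0,0,36,0,0,0,0,0,0,42,0,0,0,0,0,0,48,0,0,0,0,0,0,54,0,0,0,0,0,0,60,0,0,0,0]'; python3 -m crank '[0,0,6,0,0,0,0,0,0,12,0,0,0,0,0,0,18,0,0,0,0,0,0,24,0,0,0,0,0,0,30,0,0,0,0,0,0,30,0,0,0,0]'
cat >> h.py <<'E'
import cv2
def pad(z):
    for n in("scene","side"):
        im=manip.capture(n);h=cv2.cvtColor(im,cv2.COLOR_BGR2HSV)
        m=cv2.inRange(h,(22,110,150),(34,255,255))
        cs=[c for c in cv2.findContours(m,0,1)[0] if cv2.contourArea(c)>120]
        for c in cs:
            P=np.array([pl(n,p,z)[:2] for p in c[:,0].astype(float)])
            B=np.c_[(P-cen)@X,(P-cen)@Y]
            if abs(B).max()<.4:
                r=cv2.minAreaRect((B*1000).astype(np.float32));print(n,"pad book mm",np.round(r[0],1),np.round(r[1],1),round(r[2],1),"ymin",B[:,1].min().round(4),"x",B[:,0].min().round(3),B[:,0].max().round(3))
E
python3 -c "
from h import *
pad(.018)
s=manip.state();print((s['ee_pos'][:2]-cen)@X,(s['ee_pos'][:2]-cen)@Y)"
```

```text
clock: 3.4
ee_pos: [0.4375, 0.1749, 0.0103]
tool_rot: [0.086, 0.996, -0.0, -0.0]
ft_force: [0.9, -0.4, 1.0]
gripper_width: 0.0
gripper_force: 0.3
clock: 4.0
ee_pos: [0.4429, 0.2048, 0.0104]
tool_rot: [0.085, 0.996, 0.0, 0.0]
ft_force: [0.5, -0.1, 0.0]
gripper_width: -0.0004
gripper_force: 0.3
scene pad book mm [-56.6 -98.6] [37.9 32.5] 0.9 ymin -0.1147 x -0.076 -0.037
side pad book mm [ -9.2 193.4] [102.   64.9] 34.9 ymin 0.1383 x -0.04 0.048
-0.004733198697311803 0.1153520818338768
```

```bash
python3 -m crank '[0,0,6,0,0,0,0,0,0,12,0,0,0,0,0,0,18,0,0,0,0,0,0,24,0,0,0,0,0,0,30,0,0,0,0,0,0,30,0,0,0,0]'
python3 - <<'E'
from h import *
a=manip.capture("scene")[180:310,175:355];b=manip.capture("side")[150:280,270:450]
cv2.imwrite("pics/d.png",np.vstack([cv2.resize(i,None,fx=2.3*1.0,fy=2.3,interpolation=cv2.INTER_CUBIC) for i in(a,b)]))
E
```

```text
clock: 4.7
ee_pos: [0.4479, 0.2344, 0.0103]
tool_rot: [0.085, 0.996, 0.0, 0.0]
ft_force: [-0.5, 0.3, -0.1]
gripper_width: 0.0001
gripper_force: 0.0
```

View pics/d.png

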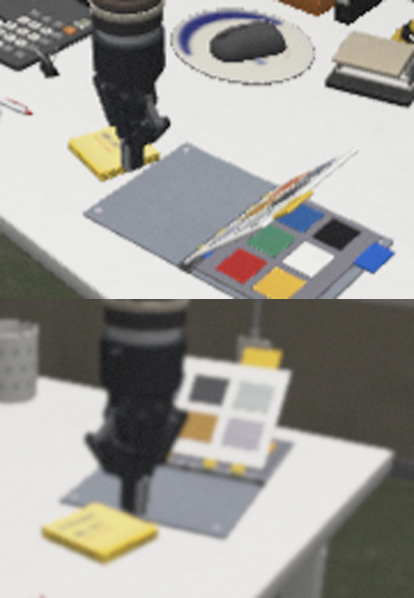

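The pad now lies on the desk in both halves (pad at (110,155) in the scene half and (100,530) in the side half). I'll push it 12 mm further for margin, then back off and rise.

```bash
python3 -m crank '[0,0,6,0,0,0,0,0,0,12,0,0,0,0,0,0,12,0,0,0,0,0,0,2,0,0,0,0,0,0,-6,0,0,0,0,0,0,-10,-20,0,0,0,0,0,-15,-60,0,0,0,0,0,-20,-110,0,0,0,0,0,-30,-160,0,0,0,0,0,-40,-210,0,0,0]'
python3 - <<'E'
from h import *
pad(.013)
# leaf start: hover right of leaf, x=-.045 ; face contact later
plan([w(-.045,0.05,.26),w(-.045,-.20,.26),w(-.045,-.15,.26),w(-.045,-.15,.10)],Y)
E
```

```text
clock: 5.8
ee_pos: [0.4402, 0.1932, 0.22]
tool_rot: [0.086, 0.996, -0.0, -0.0]
ft_force: [0.8, 0.6, 0.3]
gripper_width: -0.0004
gripper_force: 0.0
scene pad book mm [-52. -95.] [33.  37.4] 89.1 ymin -0.1117 x -0.071 -0.033
side pad book mm [  7.3 232.4] [99.4 60.7] 28.8 ymin 0.1819 x -0.027 0.064
turn [ 0.004  0.01  -0.304]
[0.4113 0.1342 0.26  ] [ 20.7 -64.1 -35.3]
[ 0.4438 -0.1137  0.26  ] [ -54.2 -302.6  -35.9]
[ 0.4373 -0.0641  0.26  ] [ -39.2 -254.9  -35.8]
[ 0.4373 -0.0641  0.1   ] [ -37.8 -255.8  124.2]
```

```bash
python3 -m crank '[0,0,-35,-36,0,0,0,0,-6,-70,-36,0,0,-0.06,0,-12,-105,-36,0,0,-0.12,0,-18,-140,-36,0,0,-0.18,0,-24,-180,-36,0,0,-0.24,0,-32,-220,-36,0,0,-0.3,0,-38,-255,-36,0,0,-0.304,0,-38,-255,-36,0,0,-0.304,0,-38,-255,-36,0,0,-0.304]'
python3 - <<'E'
from h import *
plan([w(-.045,-.15,.26),w(-.045,-.15,.10)],Y)
E
```

```text
clock: 6.8
ee_pos: [0.4341, -0.0642, 0.2538]
tool_rot: [-0.065, 0.998, 0.0, -0.0]
ft_force: [-0.2, 0.4, -0.2]
gripper_width: 0.0002
gripper_force: 0.0
turn [ 0.    -0.001 -0.001]
[ 0.4373 -0.0641  0.26  ] [-3.2 -0.3 -6.2]
[ 0.4373 -0.0641  0.1   ] [ -3.3  -0.3 153.8]
```

```bash
python3 -m crank '[0,-3,0,40,0,0,0,0,-3,0,80,0,0,0,0,-3,0,120,0,0,0,0,-3,0,145,0,0,0,0,-3,0,154,0,0,0,0,-3,0,154,0,0,0]' && python3 -m crank '[0,0,10,0,0,0,0,0,0,20,0,0,0,0,0,0,28,0,0,0,0,0,0,36,0,0,0,0,0,0,44,-6,0,0,0,0,0,51,-12,0,0,0,0,0,58,-18,0,0,0,0,0,65,-22,0,0,0,0,0,65,-22,0,0,0]'
python3 - <<'E'
from h import *
a=manip.capture("scene")[190:320,195:375];b=manip.capture("side")[140:270,280:460]
cv2.imwrite("pics/e.png",np.vstack([cv2.resize(i,None,fx=2.3*1.0,fy=2.3,interpolation=cv2.INTER_CUBIC) for i in(a,b)]))
E
```

```text
clock: 7.4
ee_pos: [0.4369, -0.062, 0.0993]
tool_rot: [-0.067, 0.998, 0.0, -0.001]
ft_force: [0.0, -0.4, -0.0]
gripper_width: 0.0001
gripper_force: 0.0
clock: 8.3
ee_pos: [0.4295, 0.0025, 0.1228]
tool_rot: [-0.067, 0.998, 0.0, 0.0]
ft_force: [-0.1, 0.3, -0.3]
gripper_width: -0.0004
gripper_force: 0.0
```

View pics/e.png

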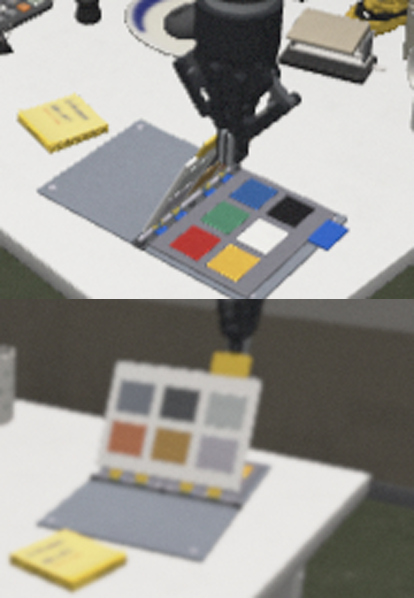

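The leaf has risen with the finger behind its tab at (225,150) and the grey leaf is still flat. I'll go on over the spine.

```bash
python3 -m crank '[0,0,10,-3,0,0,0,0,0,20,-7,0,0,0,0,0,30,-11,0,0,0,0,0,40,-13,0,0,0,0,0,50,-15,0,0,0,0,0,60,-16,0,0,0,0,0,70,-16,0,0,0,0,0,80,-14,0,0,0,0,0,90,-11,0,0,0,0,0,100,-7,0,0,0]' && python3 -m crank '[0,0,10,3,0,0,0,0,0,20,7,0,0,0,0,0,30,12,0,0,0,0,0,39,18,0,0,0,0,0,47,24,0,0,0,0,0,55,31,0,0,0,0,0,62,39,0,0,0,0,0,69,47,0,0,0,0,0,75,55,0,0,0,0,0,80,63,0,0,0]'
python3 - <<'E'
from h import *
s=manip.state();p=s['ee_pos'][:2]-cen;print(p@X,p@Y)
a=manip.capture("scene")[190:320,195:375];b=manip.capture("side")[140:270,280:460]
cv2.imwrite("pics/f.png",np.vstack([cv2.resize(i,None,fx=2.3*1.0,fy=2.3,interpolation=cv2.INTER_CUBIC) for i in(a,b)]))
E
```

```text
clock: 9.4
ee_pos: [0.4159, 0.1016, 0.1288]
tool_rot: [-0.066, 0.998, 0.0, 0.0]
ft_force: [0.4, -1.0, 0.1]
gripper_width: 0.0001
gripper_force: 0.1
clock: 10.4
ee_pos: [0.4053, 0.1805, 0.0653]
tool_rot: [-0.066, 0.998, -0.0, -0.0]
ft_force: [-0.8, -0.7, -0.1]
gripper_width: 0.0003
gripper_force: 0.0
-0.044862800228195124 0.09662462394269493
```

View pics/f.png

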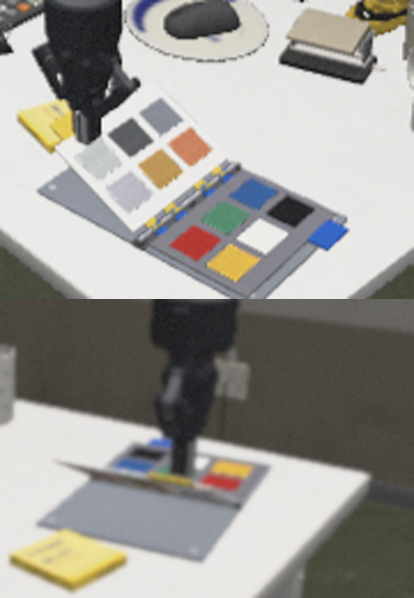

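The leaf is past vertical and about 25 degrees above the left half, with the tip on its face at (88,140). I'll press it down the rest of the way.

```bash
python3 -m crank '[0,0,4,8,0,0,0,0,0,7,16,0,0,0,0,0,9,24,0,0,0,0,0,11,32,0,0,0,0,0,13,39,0,0,0,0,0,13,45,0,0,0,0,0,13,50,0,0,0,0,0,13,53,0,0,0,0,0,13,55,0,0,0,0,0,13,57,0,0,0]' && python3 -m crank '[0,0,0,0,0,0,0,0,0,0,0,0,0,0,0,0,0,0,0,0,0]'
```

```text
clock: 11.5
ee_pos: [0.4039, 0.1929, 0.0091]
tool_rot: [-0.066, 0.998, 0.0, 0.0]
ft_force: [-0.0, -0.5, 0.1]
gripper_width: 0.0002
gripper_force: 0.0
clock: 11.8
ee_pos: [0.4038, 0.1929, 0.0092]
tool_rot: [-0.066, 0.998, 0.0, 0.0]
ft_force: [0.4, -0.1, 0.7]
gripper_width: -0.0
gripper_force: 0.0
```

```bash
python3 -m crank '[0,0,0,1,0,0,0,0,0,0,1.5,0,0,0,0,0,0,1.5,0,0,0,0,0,0,1.5,0,0,0]' && python3 -m crank '[0,0,0,-5,0,0,0,0,0,0,-20,0,0,0,0,0,0,-50,0,0,0,0,0,0,-100,0,0,0,0,0,0,-150,0,0,0,0,0,-40,-200,0,0,0,0,0,-80,-220,0,0,0,0,40,-120,-230,0,0,0,0,40,-120,-230,0,0,0,0,40,-120,-230,0,0,0]'
python3 - <<'E'
from h import *
a=manip.capture("scene")[190:320,195:375];b=manip.capture("side")[140:270,280:460]
cv2.imwrite("pics/g.png",np.vstack([cv2.resize(i,None,fx=2.3*1.0,fy=2.3,interpolation=cv2.INTER_CUBIC) for i in(a,b)]))
E
```

```text
clock: 12.2
ee_pos: [0.404, 0.193, 0.0088]
tool_rot: [-0.066, 0.998, 0.0, 0.0]
ft_force: [-3.8, -2.4, 11.7]
gripper_width: -0.0
gripper_force: 5.6
clock: 13.2
ee_pos: [0.3795, 0.0676, 0.2385]
tool_rot: [-0.065, 0.998, 0.0, 0.001]
ft_force: [0.4, 0.3, -0.1]
gripper_width: 0.0002
gripper_force: 0.0
```

View pics/g.png

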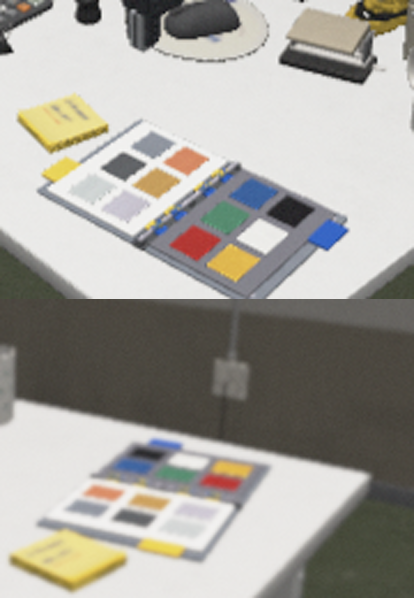

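The white leaf is flat on the left with its tab at (62,168), the grey leaf is flat on the right, and the pad is clear on the desk at (62,122). The last press met the stop at about 12 N, and the hand is now away.

```bash
python3 -c "
from cell import manip
print(manip.job_done())"
```

```text
the job is handed in; nothing more can be done
None
```

The job is handed in at about 13 s of the 54 s allowed: the last picture shows the pad on the desk clear of the book and tab, the white leaf flat on the left, the grey leaf flat on the right, and the hand away; no verdict was returned.

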